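# Raise the telescoping card stand to its second stop and hold it

## Task

Raise the telescoping card stand on the bakery counter: press the release button on its foot all the way down (it stays down), then take the round knob on top of the mast between the fingers and pull it straight up, past its first stop, all the way to its second stop. The sprung mast drops back if let go, so finish while still gripping the knob and holding the mast fully extended; leave the other things on the counter where they stand.

Things in the scene. Friction and masses are not known exactly. Their poses are not given: they have to be found in the camera images.
- stand: card stand fixed to the counter: wooden foot 90 x 200 x 30 mm (x, y, z), origin at the centre of its underside, z up. Mast axis at y = +55 mm, button at y = -55 mm. Mast: steel block 50 x 60 mm to 75 mm height, then a dark tube 36 mm thick (collar 42 mm) to 135 mm. The upper section has a white card 100 mm wide (along y), 38 mm off the axis on the +x side, below 153 mm with the mast down
- knob (a point): centre of the grip knob on top of the mast: black upright cylinder 28 mm in diameter, 34 mm tall (17 mm above and below this point), on a 14 mm rod; 175 mm above the counter with the mast down, 305 mm at the second stop. Free all round for fingers from above at any yaw; the card's clip begins 5 mm under the knob
- button_top (a point): centre of the top face of the release button: flat black disc 32 mm in diameter in a low steel ring, top 45 mm above the counter when up, 37 mm when fully down; pressed straight down
- release (a joint): travel of the release button in m: 0 up, 0.008 fully down. Moves at about 3 N plus damping of 8 N per m/s, has no return spring and stays where it is left; the lower section is free from about 0.006
- upper_section (a joint): how far the mast's upper section (knob and card) is pulled up out of the lower section, in m: 0 down, 0.065 at its stop, the mast's first stop. A light spring and its weight, together about 3 N, pull it down; it can be pulled out whether or not the button is pressed
- lower_section (a joint): how far the lower section is pulled up out of the fixed tube, in m: 0 down, 0.065 at its stop, the mast's second stop (knob then 130 mm higher than at the start). Follows once the upper section is at its stop; locked until the button is pressed, then takes 8 to 10 N in all to pull up and hold; springs down if let go
- jam_jar: bystander, loose: jam jar with steel lid, 60 mm diameter, 75 mm tall, stands close to the stand; origin at the centre of its underside
- cup: bystander, loose: white cup, 76 mm across the rim, 85 mm tall, stands close to the stand; origin at the centre of its underside
- sanitiser: bystander, loose: clear bottle with white cap, 60 mm diameter, 150 mm tall; origin at the centre of its underside
- card_block: bystander, loose: wooden block 50 x 90 x 30 mm with an upright card, 100 mm tall over all; origin at the centre of its underside
- bell: bystander, loose: round steel counter bell, 84 mm across, 54 mm tall, with a small stem on top (not the stand's button); origin at the centre of its underside
- sachets: bystander, loose: open two-part wooden sachet box 100 x 130 x 60 mm; origin at the centre of its underside
There are look-alikes about, which are no part of the job. Leave any green or red look-alike of the stand alone.

How it is judged:
On the way, in this order (a step that is already met when the one before it is completed fails the run):
1. the release button is pressed down (value of joint release above 0.0063 m), for 0.1 s.
2. the fingers have pulled the upper section out to the first stop (value of joint upper_section above 0.058 m and contact force between the fingers and stand above 2 N), for 0.1 s.
3. the fingers have pulled the lower section out to the second stop (all of step 2 and value of joint lower_section above 0.059 m), for 0.2 s.
At the end, for the whole second after the job is handed in: The button is still down (at least 6 of its 8 mm), both mast sections are out to within 6 mm of their 65 mm stops and still, and the fingers are holding the mast with more than 2 N of contact, throughout the last second (value of joint release above 0.006 m and value of joint each of upper_section, lower_section above 0.059 m and contact force between the fingers and stand above 2 N and velocity of joint lower_section between -0.01 and 0.01 m/s); the arm keeps its last pose, push and grip.
It fails at once if a bystander is shifted by more than 30 mm (distance of any of jam_jar, cup, sanitiser, card_block, bell, sachets from where it was at the start of the episode above 0.03 m).
It fails at once if a bystander is tipped over (angle between any of jam_jar, cup, sanitiser, card_block, bell, sachets's own z axis and vertical above 0.5 rad).
It also fails if it takes over 48 s, if anything falls off the work surface, if the arm or the gripper's body presses on something with over 40 N, if the wrist force passes 120 N, or if a joint passes its speed limit or range.

## Robot

A 7-joint arm with a two-finger parallel gripper is mounted at the origin on the work surface. World frame = base frame: x ahead of the robot, y to its left, z up, the work surface at z = 0. Lengths are in m, angles in rad, forces in N, time in s.
With the tool pointing down it reaches from about 0.425 to 1.025 m from the base axis. Payload 9.4 kg.
Tool frame: the origin (TCP) lies at the centre of the arm's flange, where the gripper is bolted on; the fingertips stand 186 mm ahead of it and the grasp point (between the pads) lies 167 mm ahead of it; x points along the fingers, z is the direction in which the jaws open and shut, and the axes are right-handed (so a half turn about x gives the same grasp; the last joint's range is limited). The gripper opens to 93 mm and grips with 3 to 60 N. Pads are 15 mm wide; open, the fingers measure 128 mm over their backs; the gripper's body (75 mm by 188 mm) begins 65 mm behind the grasp point.
Start: joints at [1.181, 0.599, -0.003, 1.599, 0.002, 0.943, -0.08], TCP at [0.223, -0.69, 0.405] pointing down, gripper open.
Joint ranges: [-2.57, 2.57], [-0.35, 1.97], [-1.29, 1.29], [0.11, 2.56], [-1.05, 4.19], [0.11, 1.86], [-2.63, 2.63]. Speed limits (rad/s): [2.22, 2.22, 3.01, 3.01, 3.14, 3.14, 3.14].

## Interface

Orientations are given as a rotation vector (axis times angle).
In Python, from rig import read_state, camera, calibration, arm gives the robot as it stands. The module is installed in compiled form; this text tells all that it offers.
- The arm moves only by the tool carry_out, never from a script. Its argument "commands" is a list of rows, each a list of 7 numbers: the finger opening in mm, from 0 to 93, then the shift along the tool's x, y, z in units of 0.02 m (1.0 is 0.02 m), then the turn, a rotation vector about the tool's x, y, z in units of 0.08 rad (1.0 is 0.08 rad). A call has 1 to 20 rows; each row shifts and turns the commanded pose from where the row before left it, along the tool's axes as they then stand; what a row does not reach is not made up. A row lasts 1/10 s, in which the tool goes at most 50 mm and 8.59 degrees, less where a joint would pass 70% of its speed; a pose out of reach is approached as far as the arm can. A call with a number of a shift or a turn outside -1 to 1 is refused whole. A call with a gripper value outside its range is refused whole. The fingers move at their own pace and stop on an object; "force" is the grip in N (left out, the last holds). Time passes only in rows, so rows that do not move let the fingers close. It gives the time, the measured TCP pose, the force and the opening at its end, in the units of the state.
- read_state(): the state, without advancing time (a new reading comes with each control period).
- camera(name): name is "scene" or "top" or "wrist"; returns the picture (480x640x3 uint8, red, green, blue); there is no depth.
- calibration(name): a dict with "fx", "fy", "cx", "cy" (pixels), "extrinsics" (4x4, takes a point from world to camera coordinates); the wrist camera has in their place "mount" (4x4, takes a point from camera to tool coordinates, whose origin is the TCP and whose axes are the tool frame's). Camera axes: x right, y down, z forward; pixel columns grow to the right and rows downward; lengths in m; the calibration is good to about 2 mm. A picture is of the moment at which its call begins: read the wrist's pose just before it. calibration takes no time and is no camera call.
- arm.finish_job(): hands the job in, once; it reports no verdict.
The state is a dict: "time": time; "joint_pos": joint angles; "joint_vel": joint speeds; "tau": joint torques, N m; "position": TCP position; "orientation": TCP orientation; "wrist_force": force on the tool from outside, world axes, zero at the start; "ft_torque": the same for the moment, N m; "opening": finger opening in m.
Only numpy, scipy, OpenCV 4.12 (cv2) and the standard library are available. Lean on these libraries where they do the work, as an engineer would, in place of code of your own. Each camera call takes 0.05 s, during which the arm holds its last target.

## Working session

There is one attempt and no reset: what is moved stays moved. The work goes in short steps, Python scripts to look and compute and a tool call to move; the robot and the scene stay as the last step left them, time stands still between calls to the robot, and variables do not carry over. Pictures are saved under pics/ and viewed, and the job is handed in when it is done.

Besides the shell and the picture viewer there is one more tool, called after ">>>" as name(argument=value, ...), one argument or row to a line, values as JSON. carry_out: Moves the arm, as the interface text tells. Its arguments: {"type":"object","properties":{"commands":{"type":"array"},"force":{"type":"number"}},"required":["commands"]}

```bash
mkdir -p pics
python3 - <<'E'
from rig import read_state, camera, calibration
import cv2,numpy as np
np.set_printoptions(precision=4,suppress=True)
s=read_state();print(s)
for n in("scene","top"):
    cv2.imwrite(f"pics/{n}0.png",camera(n)[:,:,::-1]);print(calibration(n))
print(calibration("wrist"))
E
```

```text
{'time': 0.0, 'joint_pos': array([ 1.1813,  0.6002, -0.0025,  1.6002,  0.0018,  0.943 , -0.0798]), 'joint_vel': array([-0.0002,  0.0003, -0.0011,  0.0005,  0.0004,  0.0002, -0.0009]), 'tau': array([ -0.0005, -76.507 ,   1.4972, -25.2351,  -0.0524,   0.0168,
         0.0001]), 'position': array([ 0.223 , -0.6896,  0.4038]), 'orientation': array([ 0.9767,  1.3426, -0.9752]), 'wrist_force': array([-0.7115,  0.2055, -0.066 ]), 'ft_torque': array([-0.0093, -0.0098,  0.0202]), 'opening': 0.09305368803333185}
{'fx': 568.1545857702723, 'fy': 568.1545857702723, 'cx': 316.429227444238, 'cy': 231.6936455611995, 'extrinsics': array([[ 0.7134,  0.7007,  0.0107, -0.3749],
       [ 0.5401, -0.5401, -0.6454, -0.2105],
       [-0.4465,  0.4662, -0.7637,  1.823 ],
       [ 0.    ,  0.    ,  0.    ,  1.    ]])}
{'fx': 532.7444359659304, 'fy': 532.7444359659304, 'cx': 324.50763612001816, 'cy': 234.6591153637067, 'extrinsics': array([[-0.035 , -0.9994, -0.0045,  0.0033],
       [-0.977 ,  0.0352, -0.2104,  0.5504],
       [ 0.2105, -0.003 , -0.9776,  1.4349],
       [ 0.    ,  0.    ,  0.    ,  1.    ]])}
{'fx': 414.8358789085652, 'fy': 414.8358789085652, 'cx': 327.22862894646596, 'cy': 240.76814891787225, 'mount': array([[ 0.    , -0.2609,  0.9654,  0.0191],
       [ 0.0001, -0.9654, -0.2609,  0.0721],
       [ 1.    ,  0.0001,  0.    , -0.0006],
       [ 0.    ,  0.    ,  0.    ,  1.    ]])}
```

```bash
ls . pics
```

```text
.:
pics

pics:
scene0.png
top0.png
```

View pics/scene0.png

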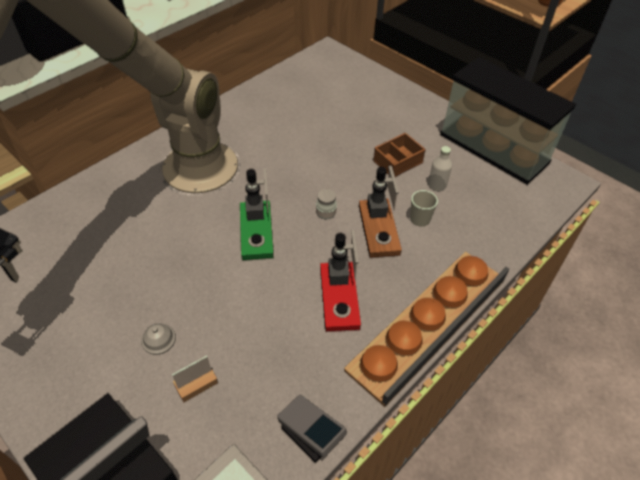

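View pics/top0.png

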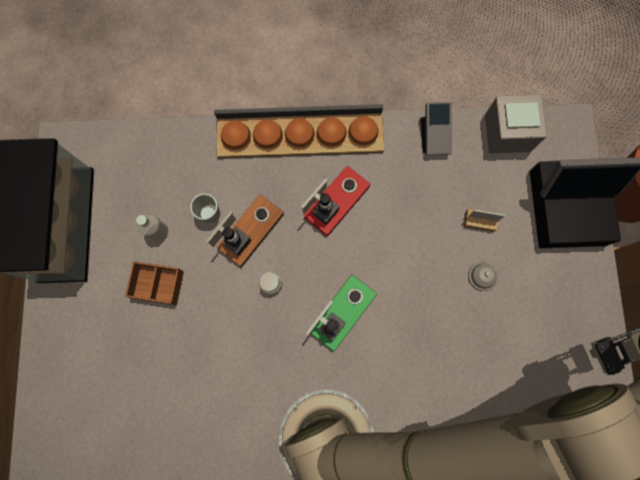

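The real (wooden) stand is at about (250,230) in the top view and (380,215) in the scene view. The green and red look-alikes are nearby. I'll enlarge both views.

Run:
```python
import cv2
a=cv2.imread("pics/top0.png")[180:280,180:300];cv2.imwrite("pics/top0c.png",cv2.resize(a,None,fx=6,fy=6,interpolation=cv2.INTER_CUBIC))
a=cv2.imread("pics/scene0.png")[155:265,340:450];cv2.imwrite("pics/scene0c.png",cv2.resize(a,None,fx=5,fy=5,interpolation=cv2.INTER_CUBIC))
```

```text
(no output)
```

View pics/top0c.png

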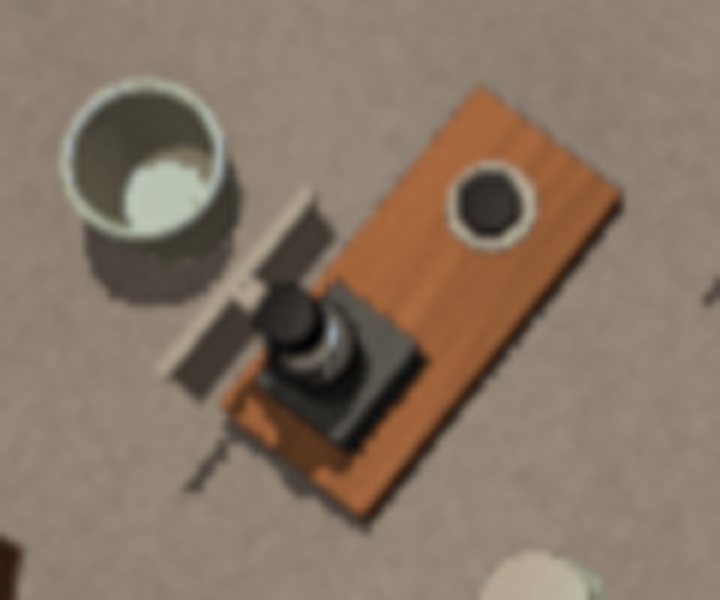

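View pics/scene0c.png

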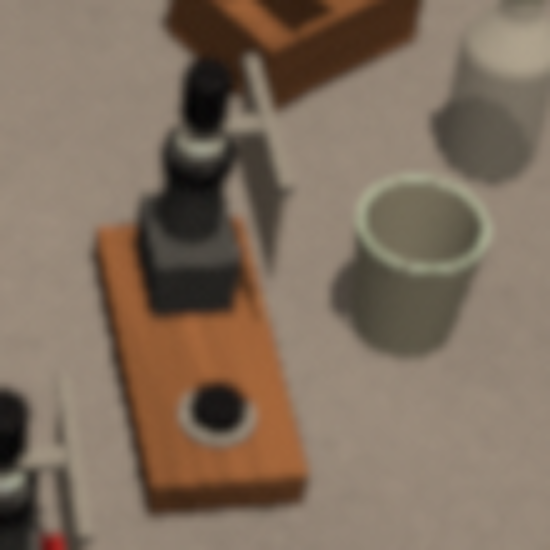

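```bash
cat > h.py <<'E'
from rig import read_state, camera, calibration
import cv2,numpy as np
from scipy.spatial.transform import Rotation as R
np.set_printoptions(precision=4,suppress=True)
def ray(name,uv,pose=None):
    c=calibration(name)
    d=np.array([(uv[0]-c['cx'])/c['fx'],(uv[1]-c['cy'])/c['fy'],1])
    if name=='wrist':
        T=np.eye(4);T[:3,:3]=R.from_rotvec(pose[1]).as_matrix();T[:3,3]=pose[0]
        M=T@c['mount']
    else: M=np.linalg.inv(c['extrinsics'])
    return M[:3,3],M[:3,:3]@d
def atz(name,uv,z,pose=None):
    o,d=ray(name,uv,pose);return o+d*(z-o[2])/d[2]
def tri(rs):
    A=0;b=0
    for o,d in rs:
        d=d/np.linalg.norm(d);P=np.eye(3)-np.outer(d,d);A=A+P;b=b+P@o
    return np.linalg.solve(A,b)
def tool():
    s=read_state();m=R.from_rotvec(s['orientation']).as_matrix();return s,m
E
python3 - <<'E'
from h import *
print("btn",atz('top',(261.5,213.5),.045),atz('scene',(383.2,236.2),.045),tri([ray('top',(261.5,213.5)),ray('scene',(383.2,236.2))]))
print("knob",atz('top',(228,231),.192),atz('scene',(381,173.4),.175))
cs=[atz('top',(180+u/6,180+v/6),.03) for u,v in((480,88),(620,195),(365,515),(225,405))]
print(np.array(cs),np.mean(cs,0))
print("cup",atz('top',(204,207),.085),"jar",atz('top',(270,283),.075))
s,m=tool();print(m,s['position'])
E
```

```text
btn [0.6213 0.1614 0.045 ] [0.6277 0.161  0.045 ] [0.624  0.1635 0.0391]
knob [0.5398 0.2301 0.192 ] [0.5391 0.2364 0.175 ]
[[0.6819 0.1669 0.03  ]
 [0.6259 0.1001 0.03  ]
 [0.4748 0.2231 0.03  ]
 [0.5299 0.2894 0.03  ]] [0.5781 0.1949 0.03  ]
cup [0.6353 0.3167 0.085 ] jar [0.4175 0.1367 0.075 ]
[[-0.0006  0.9514  0.3078]
 [ 0.0013  0.3078 -0.9514]
 [-1.     -0.0001 -0.0014]] [ 0.2231 -0.6897  0.404 ]
```

>>> carry_out(
  commands=[
    [93, -0.1, 0.9, -1, 0, 0, 0],
    [93, -0.1, 0.9, -1, 0, 0, 0],
    [93, -0.1, 0.9, -1, 0, 0, 0],
    [93, -0.1, 0.9, -1, 0, 0, 0],
    [93, -0.1, 0.9, -1, 0, 0, 0],
    [93, -0.1, 0.9, -1, 0, 0, 0],
    [93, -0.1, 0.9, -1, 0, 0, 0],
    [93, -0.1, 0.9, -1, 0, 0, 0],
    [93, -0.1, 0.9, -1, 0, 0, 0],
    [93, -0.1, 0.9, -1, 0, 0, 0],
    [93, -0.1, 0.9, -1, 0, 0, 0],
    [93, -0.1, 0.9, -1, 0, 0, 0],
    [93, -0.1, 0.9, -1, 0, 0, 0],
    [93, -0.1, 0.9, -1, 0, 0, 0],
    [93, -0.1, 0.9, -1, 0, 0, 0],
    [93, -0.1, 0.9, -1, 0, 0, 0],
    [93, -0.1, 0.9, -1, 0, 0, 0],
    [93, -0.1, 0.9, -1, 0, 0, 0],
    [93, -0.1, 0.9, -1, 0, 0, 0],
    [93, -0.1, 0.9, -1, 0, 0, 0],
  ],
)

```text
time: 2.1
position: [0.4427, -0.1974, 0.4446]
orientation: [0.976, 1.341, -0.976]
wrist_force: [0.4, 0.1, 0.4]
opening: 0.0931
```

Run:
```python
from h import *
s,m=tool();print(s['time'],s['joint_pos'],s['position'],m,s['opening'])
```

```text
2.1 [ 0.3906  0.2638 -0.1106  2.0841  0.0403  0.7961 -1.0025] [ 0.4427 -0.1974  0.4446] [[-0.0004  0.9515  0.3077]
 [ 0.0001  0.3077 -0.9515]
 [-1.     -0.0004 -0.0002]] 0.09314619704218577
```

>>> carry_out(
  commands=[
    [93, 0, 0.93, -0.95, 0, 0, 0],
    [93, 0, 0.93, -0.95, 0, 0, 0],
    [93, 0, 0.93, -0.95, 0, 0, 0],
    [93, 0, 0.93, -0.95, 0, 0, 0],
    [93, 0, 0.93, -0.95, 0, 0, 0],
    [93, 0, 0.93, -0.95, 0, 0, 0],
    [93, 0, 0.93, -0.95, 0, 0, 0],
    [93, 0, 0.93, -0.95, 0, 0, 0],
    [93, 0, 0.93, -0.95, 0, 0, 0],
    [93, 0, 0.93, -0.95, 0, 0, 0],
    [93, 0, 0.93, -0.95, 0, 0, 0],
    [93, 0, 0.93, -0.95, 0, 0, 0],
    [93, 0, 0.93, -0.95, 0, 0, 0],
    [93, 0, 0.93, -0.95, 0, 0, 0],
    [93, 0, 0.93, -0.95, 0, 0, 0],
    [93, 0, 0, 0, 0.9, 0, 0],
    [93, 0, 0, 0, 0.9, 0, 0],
    [93, 0, 0, 0, 0.9, 0, 0],
    [93, 0, 0, 0, 0.9, 0, 0],
    [93, 0, 0, 0, 0.9, 0, 0],
  ],
)

```text
time: 4.1
position: [0.6202, 0.1585, 0.4443]
orientation: [1.245, 1.185, -1.247]
wrist_force: [0.3, -1.8, -0.1]
opening: 0.0926
```

>>> carry_out(
  commands=[
    [0, 0, 0, 0, 1, 0, 0],
    [0, 0, 0, 0, 1, 0, 0],
    [0, 0, 0, 0, 1, 0, 0],
    [0, 0, 0, 0, 1, 0, 0],
    [0, 0, 0, 0, 0.8, 0, 0],
    [0, 0, 0, 0, 0, 0, 0],
    [0, 0, 0, 0, 0, 0, 0],
  ],
)

```text
time: 4.8
position: [0.6202, 0.1587, 0.4445]
orientation: [1.517, 0.975, -1.518]
wrist_force: [-0.1, 0.4, -0.1]
opening: 0.0415
```

Run:
```python
from h import *
s,m=tool();print(s['time'],s['joint_pos'],s['position'],s['orientation'],m,s['opening'])
cv2.imwrite("pics/w1.png",camera("wrist")[:,:,::-1])
```

```text
4.8 [-0.3467  0.456   0.0112  1.7625 -0.0061  0.9236 -2.3328] [0.6202 0.1587 0.4445] [ 1.5174  0.9748 -1.5183] [[-0.0005  0.9094 -0.416 ]
 [-0.0002 -0.416  -0.9094]
 [-1.     -0.0003  0.0004]] 0.041522660078337686
```

View pics/w1.png

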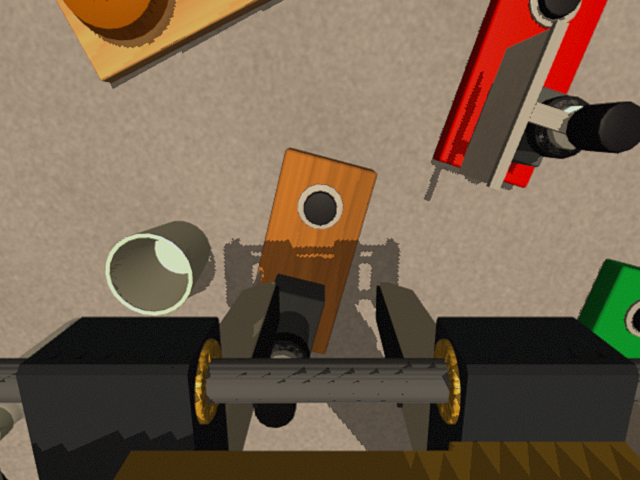

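The wrist view shows the button at (320,207), the foot, and the mast below it near (290,340), so the camera is on the side away from the mast.

Run:
```python
from h import *
s,m=tool();p=(s['position'],s['orientation'])
b=atz('wrist',(320.3,207),.045,p);print(b)
cs=[atz('wrist',u,.03,p) for u in((288,149),(376,171))];print(cs)
print(m.T@(np.array([b[0],b[1],0])-s['position']))
```

```text
[0.6242 0.1641 0.045 ]
[array([0.684 , 0.1699, 0.03  ]), array([0.6312, 0.1032, 0.03  ])]
[ 0.4445  0.0015 -0.0068]
```

>>> carry_out(
  commands=[
    [0, 0, 0.06, -0.3, 0, 0, 0],
    [0, 0.9, 0, 0, 0, 0, 0],
    [0, 1, 0, 0, 0, 0, 0],
    [0, 1, 0, 0, 0, 0, 0],
    [0, 1, 0, 0, 0, 0, 0],
    [0, 1, 0, 0, 0, 0, 0],
    [0, 1, 0, 0, 0, 0, 0],
    [0, 1, 0, 0, 0, 0, 0],
    [0, 1, 0, 0, 0, 0, 0],
    [0, 1, 0, 0, 0, 0, 0],
    [0, 0.5, 0, 0, 0, 0, 0],
    [0, 0.3, 0, 0, 0, 0, 0],
    [0, 0, 0, 0, 0, 0, 0],
  ],
)

```text
time: 6.15
position: [0.624, 0.1637, 0.2503]
orientation: [1.519, 0.974, -1.52]
wrist_force: [-0.2, -0.2, 0.4]
opening: -0.0
```

Run:
```python
from h import *
s,m=tool();print(s['time'],s['position'],s['wrist_force'],s['opening'])
cv2.imwrite("pics/w2.png",camera("wrist")[:,:,::-1])
a=camera("scene")[130:280,320:470];cv2.imwrite("pics/s2.png",cv2.resize(a[:,:,::-1],None,fx=4,fy=4,interpolation=cv2.INTER_CUBIC))
```

```text
6.15 [0.624  0.1637 0.2503] [-0.245  -0.1637  0.3888] -1.070611743687216e-06
```

View pics/w2.png

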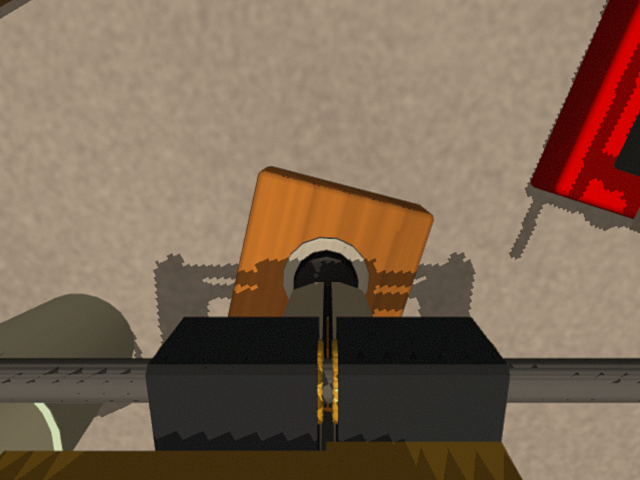

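View pics/s2.png

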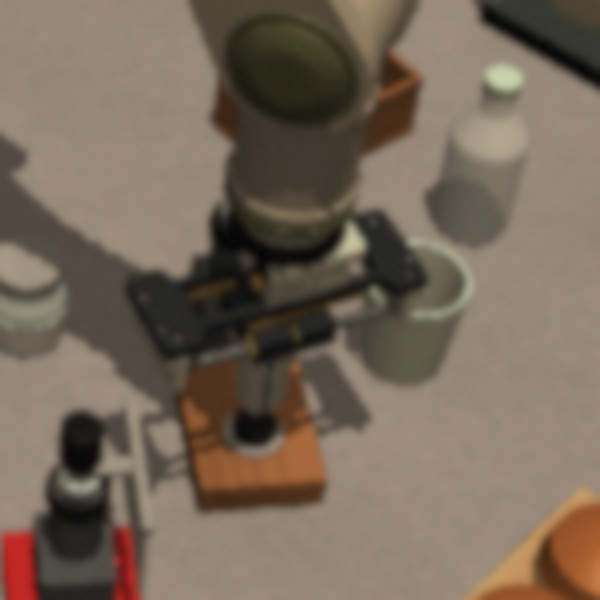

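The closed fingertips sit over the button at about 64 mm. Next I press slowly.

>>> carry_out(
  commands=[
    [0, 0.4, 0, 0, 0, 0, 0],
    [0, 0.4, 0, 0, 0, 0, 0],
    [0, 0.1, 0, 0, 0, 0, 0],
    [0, 0.1, 0, 0, 0, 0, 0],
    [0, 0.1, 0, 0, 0, 0, 0],
    [0, 0.1, 0, 0, 0, 0, 0],
    [0, 0, 0, 0, 0, 0, 0],
  ],
)

```text
time: 6.95
position: [0.6239, 0.1635, 0.2265]
orientation: [1.519, 0.973, -1.519]
wrist_force: [-0.1, 1.0, 0.4]
opening: 0.0006
```

>>> carry_out(
  commands=[
    [0, 0.1, 0, 0, 0, 0, 0],
    [0, 0.1, 0, 0, 0, 0, 0],
    [0, 0, 0, 0, 0, 0, 0],
  ],
)

```text
time: 7.25
position: [0.6241, 0.1636, 0.2235]
orientation: [1.52, 0.973, -1.519]
wrist_force: [-2.6, -0.3, 10.3]
opening: 0.0002
```

>>> carry_out(
  commands=[
    [0, 0.06, 0, 0, 0, 0, 0],
    [0, 0.06, 0, 0, 0, 0, 0],
    [0, 0, 0, 0, 0, 0, 0],
    [0, 0, 0, 0, 0, 0, 0],
  ],
)

```text
time: 7.65
position: [0.624, 0.1635, 0.2232]
orientation: [1.521, 0.973, -1.518]
wrist_force: [-8.6, -2.7, 31.4]
opening: 0.0006
```

The button is bottomed: the tip is at 37 mm and the force rose to 31 N with no further travel. Now I lift, and move over the knob.

>>> carry_out(
  commands=[
    [0, -0.6, 0, 0, 0, 0, 0],
    [0, -1, 0, 0, 0, 0, 0],
    [0, -1, 0, 0, 0, 0, 0],
    [0, -1, 0, 0, 0, 0, 0],
    [0, -1, 0, 0, 0, 0, 0],
    [0, -1, 0, 0, 0, 0, 0],
    [0, -1, 0, 0, 0, 0, 0],
    [0, -1, 0, 0, 0, 0, 0],
    [0, -1, 0, 0, 0, 0, 0],
    [0, -1, 0, 0, 0, 0, 0],
    [0, -1, 0, 0, 0, 0, 0],
    [93, -0.5, 0, 0, 0, 0, 0],
    [93, 0, 0, 0, 0, 0, 0],
  ],
)

```text
time: 8.95
position: [0.6242, 0.1635, 0.4435]
orientation: [1.522, 0.973, -1.517]
wrist_force: [-0.6, 0.5, -0.7]
opening: 0.0122
```

Run:
```python
from h import *
s,m=tool();print(s['time'],s['position'],s['orientation'],s['wrist_force'],s['opening'])
cv2.imwrite("pics/w3.png",camera("wrist")[:,:,::-1])
a=camera("scene")[130:280,320:470];cv2.imwrite("pics/s3.png",cv2.resize(a[:,:,::-1],None,fx=4,fy=4,interpolation=cv2.INTER_CUBIC))
```

```text
8.95 [0.6242 0.1635 0.4435] [ 1.5215  0.9727 -1.517 ] [-0.5761  0.5133 -0.7409] 0.012201025135168846
```

View pics/w3.png

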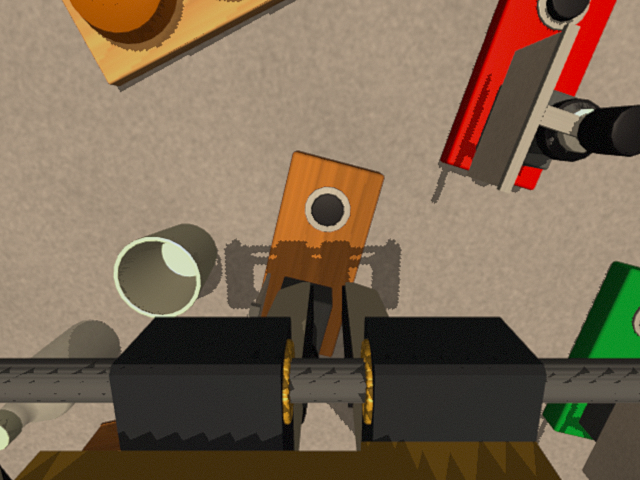

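View pics/s3.png

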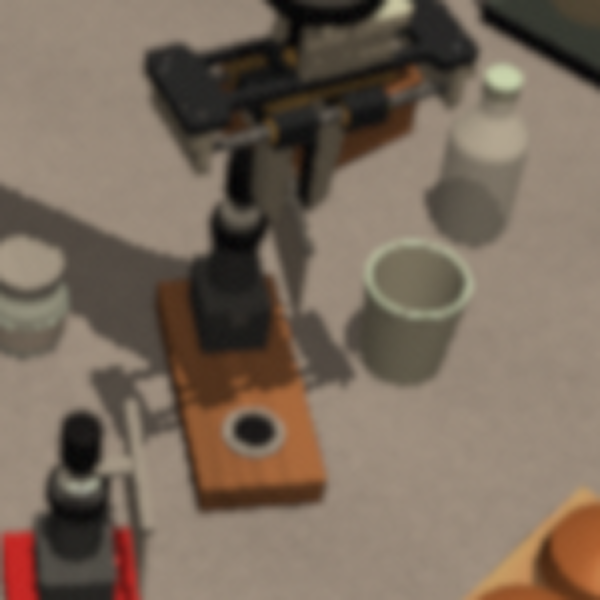

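>>> carry_out(
  commands=[
    [93, 0, -0.9, -0.23, 0, 0, 0],
    [93, 0, -0.9, -0.23, 0, 0, 0],
    [93, 0, -0.9, -0.23, 0, 0, 0],
    [93, 0, -0.9, -0.23, 0, 0, 0],
    [93, 0, -0.9, -0.23, 0, 0, 0],
    [93, 0, -0.9, -0.23, 0, 0, 0],
    [93, 0, 0, 0, -1, 0, 0],
    [93, 0, 0, 0, -1, 0, 0],
    [93, 0, 0, 0, -1, 0, 0],
    [93, 0, 0, 0, -1, 0, 0],
    [93, 0, 0, 0, 0, 0, 0],
    [93, 0, 0, 0, 0, 0, 0],
  ],
)

```text
time: 10.25
position: [0.5368, 0.2341, 0.4424]
orientation: [1.292, 1.154, -1.292]
wrist_force: [0.4, -0.1, 0.1]
opening: 0.0931
```

Run:
```python
from h import *
s,m=tool();print(s['time'],s['joint_pos'],s['position'],s['orientation'],s['wrist_force'],s['opening'])
cv2.imwrite("pics/w4.png",camera("wrist")[:,:,::-1])
```

```text
10.25 [-0.4461  0.3917 -0.086   1.8814  0.0428  0.8703 -2.2371] [0.5368 0.2341 0.4424] [ 1.292   1.1537 -1.292 ] [ 0.3853 -0.0936  0.1082] 0.09310186719857275
```

View pics/w4.png

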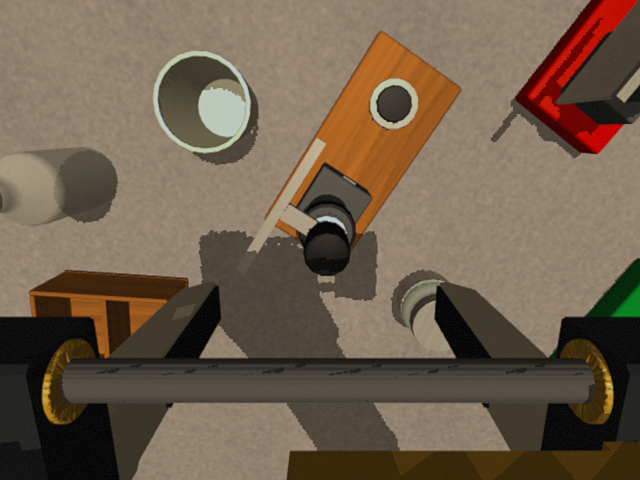

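The knob's top centre is at about (327,251), centred between the open fingers.

Run:
```python
from h import *
s,m=tool();p=(s['position'],s['orientation'])
b=atz('wrist',(327,252),.192,p);print(b, m.T@(b-s['position']),m)
```

```text
[0.5396 0.2344 0.192 ] [ 0.2504  0.0026 -0.0006] [[ 0.      0.9936 -0.1128]
 [ 0.     -0.1128 -0.9936]
 [-1.      0.     -0.    ]]
```

>>> carry_out(
  commands=[
    [93, 0.8, 0.1, 0, 0, 0, 0],
    [93, 0.8, 0, 0, 0, 0, 0],
    [93, 0.8, 0, 0, 0, 0, 0],
    [93, 0.8, 0, 0, 0, 0, 0],
    [93, 0.8, 0, 0, 0, 0, 0],
    [93, 0.5, 0, 0, 0, 0, 0],
    [93, 0.3, 0, 0, 0, 0, 0],
    [93, 0, 0, 0, 0, 0, 0],
  ],
)

```text
time: 11.1
position: [0.5392, 0.2336, 0.3458]
orientation: [1.29, 1.155, -1.292]
wrist_force: [-0.2, 0.1, 0.2]
opening: 0.0935
```

>>> carry_out(
  commands=[
    [0, 0, 0, 0, 0, 0, 0],
    [0, 0, 0, 0, 0, 0, 0],
    [0, 0, 0, 0, 0, 0, 0],
    [0, 0, 0, 0, 0, 0, 0],
    [0, 0, 0, 0, 0, 0, 0],
    [0, 0, 0, 0, 0, 0, 0],
    [0, 0, 0, 0, 0, 0, 0],
    [0, 0, 0, 0, 0, 0, 0],
    [0, 0, 0, 0, 0, 0, 0],
    [0, 0, 0, 0, 0, 0, 0],
  ],
  force=40,
)

```text
time: 12.1
position: [0.5393, 0.234, 0.3463]
orientation: [1.291, 1.155, -1.29]
wrist_force: [0.3, 3.7, -1.5]
opening: 0.0274
```

Run:
```python
from h import *
s,m=tool();print(s['time'],s['position'],s['wrist_force'],s['opening'])
cv2.imwrite("pics/w5.png",camera("wrist")[:,:,::-1])
```

```text
12.1 [0.5393 0.234  0.3463] [ 0.2682  3.6798 -1.4818] 0.027405898484282234
```

View pics/w5.png

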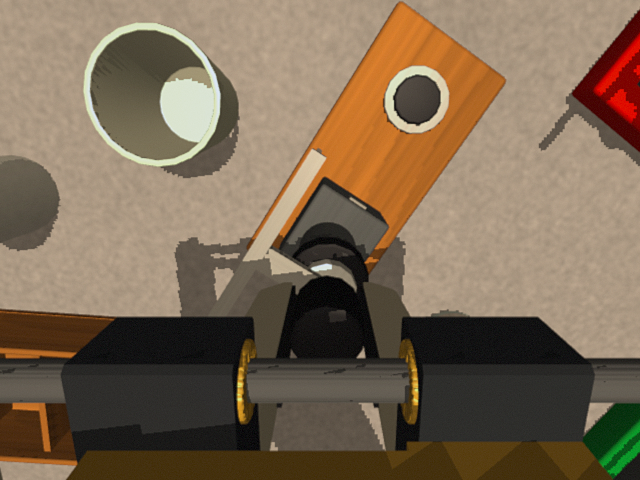

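The knob is held (opening 27.4 mm). Pulling up to the first stop.

>>> carry_out(
  commands=[
    [0, -0.3, 0, 0, 0, 0, 0],
    [0, -0.5, 0, 0, 0, 0, 0],
    [0, -0.5, 0, 0, 0, 0, 0],
    [0, -0.5, 0, 0, 0, 0, 0],
    [0, -0.5, 0, 0, 0, 0, 0],
    [0, -0.5, 0, 0, 0, 0, 0],
    [0, -0.25, 0, 0, 0, 0, 0],
    [0, -0.15, 0, 0, 0, 0, 0],
    [0, 0, 0, 0, 0, 0, 0],
    [0, 0, 0, 0, 0, 0, 0],
  ],
)

```text
time: 13.15
position: [0.5392, 0.2337, 0.4107]
orientation: [1.291, 1.155, -1.29]
wrist_force: [-0.2, 6.3, -2.7]
opening: 0.0272
```

>>> carry_out(
  commands=[
    [0, -0.2, 0, 0, 0, 0, 0],
    [0, -0.2, 0, 0, 0, 0, 0],
    [0, -0.3, 0, 0, 0, 0, 0],
    [0, -0.3, 0, 0, 0, 0, 0],
    [0, -0.3, 0, 0, 0, 0, 0],
    [0, -0.3, 0, 0, 0, 0, 0],
    [0, -0.3, 0, 0, 0, 0, 0],
    [0, 0, 0, 0, 0, 0, 0],
  ],
)

```text
time: 13.95
position: [0.5392, 0.2337, 0.4485]
orientation: [1.291, 1.155, -1.29]
wrist_force: [2.5, 5.6, -7.6]
opening: 0.0274
```

Run:
```python
from h import *
s,m=tool();print(s['time'],s['position'],s['wrist_force'],s['opening'])
cv2.imwrite("pics/w6.png",camera("wrist")[:,:,::-1])
```

```text
13.95 [0.5392 0.2337 0.4485] [ 2.4839  5.6149 -7.5648] 0.027386969406107742
```

View pics/w6.png

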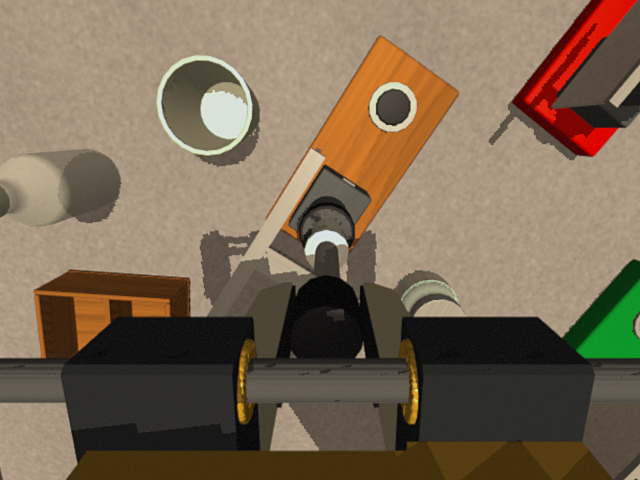

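The knob sits at the same place in the view (325,320), so there is no slip, and the lower section is following at about 8 N. I'm continuing to the second stop.

>>> carry_out(
  commands=[
    [0, -0.3, 0, 0, 0, 0, 0],
    [0, -0.3, 0, 0, 0, 0, 0],
    [0, -0.3, 0, 0, 0, 0, 0],
    [0, -0.2, 0, 0, 0, 0, 0],
    [0, -0.15, 0, 0, 0, 0, 0],
    [0, 0, 0, 0, 0, 0, 0],
  ],
)

```text
time: 14.6
position: [0.5392, 0.2337, 0.4731]
orientation: [1.291, 1.155, -1.291]
wrist_force: [2.8, 6.0, -8.0]
opening: 0.0273
```

>>> carry_out(
  commands=[
    [0, -0.07, 0, 0, 0, 0, 0],
    [0, -0.05, 0, 0, 0, 0, 0],
    [0, 0, 0, 0, 0, 0, 0],
  ],
)

```text
time: 14.9
position: [0.5392, 0.2337, 0.4752]
orientation: [1.291, 1.155, -1.291]
wrist_force: [2.9, 5.7, -8.0]
opening: 0.0274
```

>>> carry_out(
  commands=[
    [0, -0.05, 0, 0, 0, 0, 0],
    [0, -0.03, 0, 0, 0, 0, 0],
    [0, 0, 0, 0, 0, 0, 0],
    [0, 0, 0, 0, 0, 0, 0],
  ],
)

```text
time: 15.3
position: [0.5392, 0.2337, 0.4765]
orientation: [1.29, 1.155, -1.291]
wrist_force: [3.8, 6.7, -10.8]
opening: 0.0273
```

Run:
```python
from h import *
s,m=tool();print(s['time'],s['position'],s['wrist_force'],s['opening'])
cv2.imwrite("pics/w7.png",camera("wrist")[:,:,::-1])
a=camera("scene")[100:280,290:470];cv2.imwrite("pics/s7.png",cv2.resize(a[:,:,::-1],None,fx=3.3,fy=3.3,interpolation=cv2.INTER_CUBIC))
s,m=tool();print(s['time'],s['position'],s['wrist_force'])
```

```text
15.3 [0.5392 0.2337 0.4765] [  3.8443   6.656  -10.8131] 0.027301777454941202
15.4 [0.5392 0.2337 0.4765] [  2.4726   6.8414 -10.8811]
```

View pics/w7.png

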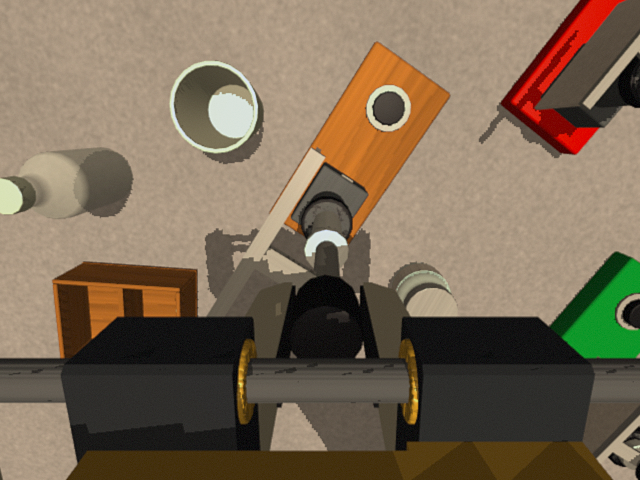

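View pics/s7.png

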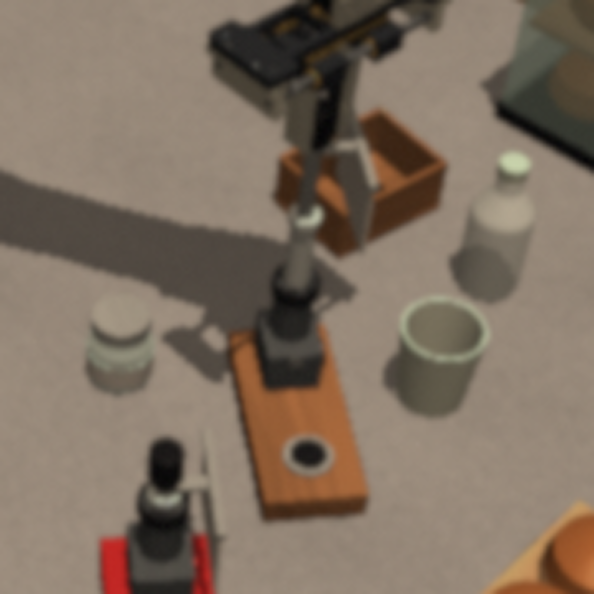

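Both sections are out and the knob has risen 130 mm. The vertical force went up from 8 to 11 N, which marks the second stop. The button looks down and the bystanders haven't moved, so I'm handing in.

Run:
```python
from rig import arm,read_state
print(arm.finish_job());s=read_state();print(s['time'],s['position'],s['wrist_force'],s['opening'])
```

```text
the job is handed in; nothing more can be done
None
the job is handed in; nothing more can be done
```

The card stand is raised and the job is handed in, with the gripper still holding the knob at the mast's second stop. The hand-in gave no verdict.

- **Button:** I pressed it with closed fingers until it bottomed. The fingertips were at 37 mm and the force rose to 31 N with no further travel.
- **Mast:** I gripped the knob at 40 N and pulled it straight up past the first stop to the second. The arm rose 130.2 mm. The load was about 8 N while the lower section followed, then rose to about 11 N at the stop.
- **Last checks:** In the final pictures both sections were out, the knob had not slipped in the fingers (opening 27.3 mm), and the button looked down. The bystanders I could see (cup, jar, bottle, sachet box) looked unmoved. The bell and card block were out of the final views, and the arm stayed well above the counter near them. The clock read 15.4 s of the 48 s allowed.
- **Not perfect or not checked:** There was a steady side load of about 6 to 7 N on the mast, from a small misalignment of the grip. I could not take a reading after hand-in, because the robot no longer answers then.

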